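Find the loose bolt of the vibration generator and hold its cover open

ROBOT

A 6-joint arm with a two-finger parallel gripper is mounted at the origin on the work surface. World frame = base frame: x ahead of the robot, y to its left, z up, the work surface at z = 0. Lengths are in mm, angles in rad, forces in N, time in s.
With the tool pointing down it reaches from about 400 to 925 mm from the base axis. Payload 12.5 kg.
Tool frame: the origin (TCP) lies midway between the tips of the shut fingers; the grasp point (between the pads) lies 19 mm behind it; z points along the fingers, y is the direction in which the jaws open and shut (so a half turn about z gives the same grasp; the last joint's range is limited). The gripper opens to 95 mm and grips with 3 to 60 N. Pads are 20 mm wide; open, the fingers measure 119 mm over their backs; the gripper's body (75 mm by 180 mm) begins 59 mm behind the grasp point.
Start: joints at [-1.39, 0.491, 1.559, -0, 1.092, -0.106], TCP at [176.825, -599.483, 214.661] pointing down, gripper open.
Joint ranges: [-3.1, 3.1], [-0.84, 2.19], [0.05, 2.79], [-1.13, 4.28], [0.06, 2.93], [-2.69, 2.69]. Speed limits (rad/s): [2.22, 2.22, 2.79, 3.14, 3.14, 3.14].

INTERFACE

Orientations are given as [roll, pitch, yaw] about the fixed x, y, z axes, in that order (R = Rz(yaw) Ry(pitch) Rx(roll)).
In Python, from cell import env, eyes, job_done, boxes_of, regions_of gives the robot as it stands.
- The arm moves only by the tool send_rows, never from a script. Its argument "plan" is text: rows parted by semicolons, each of 5 numbers parted by spaces: the shift along the tool's x, y, z in mm, then the turn about the tool's z in rad, then the finger opening in mm, from 0 to 95.1. In form: x y z roll gripper; .... A call has 1 to 8 rows; each row shifts and turns the pose as measured when the row begins, along the tool's axes as they then stand; what a row does not reach is not made up. A row lasts 1/10 s, in which the tool goes at most 50 mm and 8.59 degrees, less where a joint would pass 70% of its speed; a pose out of reach is approached as far as the arm can. A call with a gripper value outside its range is refused whole. The fingers move at their own pace and stop on an object; the grip force is fixed at half the most. Time passes only in rows, so rows that do not move let the fingers close. It gives the time, the measured TCP pose, the force and the opening at its end, in the units of the state.
- env.state(): the state, without advancing time (a new reading comes with each control period).
- eyes.read_camera(name): name is "side" or "top"; returns a dict with "image" (420x560x3 uint8, red, green, blue), "vertical_fov" (degrees; the focal length in pixels is half the picture's height over the tangent of half this angle, whatever the lens; pixels are square), "cx", "cy" (the principal point, pixels), "extrinsics" (4x4, takes a point from camera to world coordinates). Camera axes: x right, y up, looking along -z (the intrinsics and any distortion apply to the point x, -y, -z); pixel columns grow to the right and rows downward; lengths in mm; the calibration is good to about 2 mm. A picture is of the moment at which its call begins. There is no depth.
- job_done(): hands the job in, once; it reports no verdict.
Trained networks look in a picture, given as the dict that the camera call returned (one of the last four; its "shot" number tells which), for a name from the list of things; names that differ only in an ending like _2 or _b are one class to them, and where a whole thing is asked for, a point or a joint stands for the part that bears it (a point fixed in the world has none). Each returns a list of dicts, best first, with "confidence" (0 to 1); they miss things now and then, are a little off and sometimes report something else, mostly with a low value. They report only what shows in the picture. A call takes as long as a camera call.
- boxes_of(target, picture): "bbox" ([left, top, width, height] in pixels, round what is visible of it).
- regions_of(target, picture): "pixels" (420x560 bool, what is visible of it) and "bbox" ([left, top, width, height] in pixels, round what is visible of it).
The state is a dict: "t": time; "joints": joint angles; "qvel": joint speeds; "tau": joint torques, N m; "eef_pos": TCP position; "tcp_rot": TCP orientation; "ft_force": force on the tool from outside, world axes, zero at the start; "moment": the same for the moment, N m; "opening": opening from 0.0 (shut) to 1.0 (fully open).
Only numpy, scipy, OpenCV 4.12 (cv2) and the standard library are available. Lean on these libraries where they do the work, as an engineer would, in place of code of your own. Each camera call takes 0.05 s, during which the arm holds its last target.

TASK

One of the three covered bolts holding down the vibration generator's white plate has shaken loose, and a colleague is coming to tighten it: first lay the spanner lengthways along the top of the aluminium rail, about the middle, where she can reach it, and let go of it. Then tap straight down on top of the orange bolt covers to find which bolt gives, lift that bolt's sprung cover by its fin to well over half-way upright, and finish while still holding it open. Keep the other two covers shut and leave everything else on the bench where it is.

Things in the scene. Friction and masses are not known exactly. Their poses are not given: they have to be found in the camera images.
- place_1 (a point): the near right bolt position on the white plate (left and right as the robot sees it): middle of the flat top of the shut cover there, 38 mm above the bench and 28 mm above the plate. Axes as the plate's: x away from the robot, y to the left, z up. The bolt stands in a rubber bush under a round orange cover 49 mm across; all three look alike
- place_2 (a point): the near left bolt position on the white plate (left and right as the robot sees it): middle of the flat top of the shut cover there, 38 mm above the bench and 28 mm above the plate. Axes as the plate's: x away from the robot, y to the left, z up. The bolt stands in a rubber bush under a round orange cover 49 mm across; all three look alike
- place_3 (a point): the far left bolt position on the white plate (left and right as the robot sees it): middle of the flat top of the shut cover there, 38 mm above the bench and 28 mm above the plate. Axes as the plate's: x away from the robot, y to the left, z up. The bolt stands in a rubber bush under a round orange cover 49 mm across; all three look alike
- plate: white steel base plate, 230 mm (x) by 280 mm (y), 10 mm thick, fixed on the bench; origin at the centre of its underside. On its far right part stands a blue cylindrical vibration generator, 94 mm across, centred 55 mm in +x and 80 mm in -y from the origin, with a thin brass drive pin on top that ends 110 mm above the bench
- bolt_give (a joint): how far the loose bolt is pressed down, in m: 0 untouched, 0.005 right down. Two bolts are tight and do not move when tapped on top of the cover. The loose one sinks 5 mm under about 2 N pushed straight down on its cover, then meets a firm stop, and springs back. Its position changes from run to run
- cover_p (a joint): opening angle in rad of one orange bolt cover: 0 shut, 1.57 upright, 1.75 fully back; a spring always pulls it shut (0.06 Nm shut, 0.11 Nm open). All three are alike: hinged on the far (+x) side, the hinge axis along y, 27.5 mm in +x from the middle of the cover's top (the listed place there) and 12.5 mm below it. At which of the three positions this cover sits changes from run to run
- cover_q (a joint): opening angle of another of the covers, as cover_p. Each cover has an upright lift fin on the robot's side (-x), 10 mm thick in y; it sticks out from 24 to 52 mm in -x from the middle of the cover's top and stands from 12 mm below to 6 mm above that top. Pinched by its sides it swings up and away from the robot as the cover opens. At which of the three positions this cover sits changes from run to run
- cover_r (a joint): opening angle of the third cover, as cover_p. At which of the three positions this cover sits changes from run to run
- spanner_mid (a point): combination spanner of bare steel, 166 mm long, lying flat on the bench. The point is the middle of its shank, half-way up, 5.5 mm above what it lies on. x runs along it from the ring end (27 mm across) to the open jaw (35 mm wide); both ends are 10 mm thick; the shank is 14 mm wide and 7 mm thick, clear of the surface below by 2 mm; 0.10 to 0.17 kg
- rail_top (a point): middle of the top face of the aluminium slot-profile rail fixed on the bench to the right: 300 mm long, 30 mm wide, 60 mm high, with small steel foot brackets; the point is on the top face, x along the rail, z up
- multimeter: green and black hand-held multimeter lying face up, 165 x 82 x 38 mm; to be left alone; origin at its underside
- calculator: flat grey pocket calculator with keys, 155 x 80 x 16 mm; to be left alone; origin at its underside
- tub: square translucent storage tub with a blue lid, 106 x 106 x 147 mm tall; to be left alone; origin at its underside
- mouse: black computer mouse, 105 x 60 x 33 mm; to be left alone; origin at its underside
- weight: round brass laboratory weight, 40 mm across, 52 mm tall; to be left alone; origin at its underside
- screwdriver: screwdriver with a red handle, 170 mm long, lying on the bench; to be left alone

How it is judged (in metres and radians):
On the way, in this order (a step that is already met when the one before it is completed fails the run):
1. the spanner lies flat, lengthways and steady on top of the rail, let go (x of spanner_mid in the frame of rail_top between -0.07 and 0.07 m and y of spanner_mid in the frame of rail_top between -0.013 and 0.013 m and z of spanner_mid in the frame of rail_top between 0.001 and 0.01 m and angle between the x axis of spanner_mid and the x axis of rail_top, either way round below 0.3 rad and angle between spanner_mid's own z axis and vertical below 0.12 rad and contact force between the fingers and spanner below 0.1 N), for 0.3 s.
2. the loose bolt is tapped: it sinks at least 3 mm while its cover is shut (value of joint bolt_give above 0.003 m and value of joint cover_p below 0.15 rad), for 0.02 s.
At the end, for the whole second after the job is handed in: the loose bolt's cover is held still by the fingers at 0.8 rad (46 degrees) open or more; the other two are shut (under 0.1 rad); the spanner lies flat on the rail, its middle within 70 mm along and 13 mm across of the middle of the top, lengthways within 0.3 rad (value of joint cover_p above 0.8 rad and value of joint each of cover_q, cover_r below 0.1 rad and velocity of joint cover_p between -0.2 and 0.2 rad/s and contact force between the fingers and anything else above 0.3 N and x of spanner_mid in the frame of rail_top between -0.07 and 0.07 m and y of spanner_mid in the frame of rail_top between -0.013 and 0.013 m and z of spanner_mid in the frame of rail_top between 0.001 and 0.01 m and angle between the x axis of spanner_mid and the x axis of rail_top, either way round below 0.3 rad and angle between spanner_mid's own z axis and vertical below 0.12 rad); the arm keeps its last pose, push and grip.
It fails at once if the cover of a tight bolt is opened (more than 0.35 rad) (value of joint any of cover_q, cover_r above 0.35 rad).
It fails at once if another thing on the bench is shifted by more than 30 mm (distance of any of multimeter, calculator, tub, mouse, weight, screwdriver from where it was at the start of the episode above 0.03 m).
It also fails if it takes over 67 s, if anything falls off the work surface, if the arm or the gripper's body presses on something with over 40 N, if the wrist force passes 120 N, or if a joint passes its speed limit or range.

## Working session

There is one attempt and no reset: what is moved stays moved. The work goes in short steps, Python scripts to look and compute and a tool call to move; the robot and the scene stay as the last step left them, time stands still between calls to the robot, and variables do not carry over. Pictures are saved under pics/ and viewed, and the job is handed in when it is done.

Besides the shell and the picture viewer there is one more tool, called after ">>>" as name(argument=value, ...), one argument or row to a line, values as JSON. send_rows: Moves the arm, as the interface text tells. Its arguments: {"type":"object","properties":{"plan":{"type":"string"}},"required":["plan"]}

```bash
ls; mkdir -p pics
cat > h.py <<'E'
import numpy as np, cv2, pickle
from cell import env, eyes, job_done, boxes_of, regions_of
def shot(name, fn=None):
    d=eyes.read_camera(name)
    if fn: cv2.imwrite('pics/'+fn, cv2.cvtColor(d["image"],cv2.COLOR_RGB2BGR))
    return d
def f(d): return 210/np.tan(np.radians(d["vertical_fov"])/2)
def proj(d,P):
    P=np.atleast_2d(P).astype(float); T=np.linalg.inv(np.array(d["extrinsics"]))
    c=P@T[:3,:3].T+T[:3,3]; F=f(d)
    return np.c_[d["cx"]+F*c[:,0]/-c[:,2], d["cy"]-F*c[:,1]/-c[:,2]]
def ray(d,uv,z):
    uv=np.atleast_2d(uv).astype(float);F=f(d);E=np.array(d["extrinsics"])
    v=np.c_[(uv[:,0]-d["cx"])/F,-(uv[:,1]-d["cy"])/F,-np.ones(len(uv))]@E[:3,:3].T
    o=E[:3,3]; return o+v*((z-o[2])/v[:,2])[:,None]
E
python3 - <<'E'
from h import *
for n in("top","side"):
    d=shot(n,n+"0.png"); print(n,d.keys(),d["vertical_fov"],d["cx"],d["cy"]);print(np.round(d["extrinsics"],3))
    for t in ["place_1","plate","cover_p","spanner_mid","rail_top","multimeter","calculator","tub","mouse","weight","screwdriver"]:
        try: print(t,[(np.round(b["bbox"]).tolist(),round(b["confidence"],2)) for b in boxes_of(t,d)][:5])
        except Exception as e: print(t,e)
print(env.state())
E
```

```text
pics
top dict_keys(['image', 'vertical_fov', 'cx', 'cy', 'extrinsics', 'shot']) 51.160926468373155 275.7614237908724 207.4312584760136
[[ 1.900000e-02  9.900000e-01 -1.400000e-01  3.543720e+02]
 [-1.000000e+00  1.900000e-02  2.000000e-03 -5.123800e+01]
 [ 4.000000e-03  1.400000e-01  9.900000e-01  1.320439e+03]
 [ 0.000000e+00  0.000000e+00  0.000000e+00  1.000000e+00]]
place_1 [([176.0, 155.0, 94.0, 80.0], 0.62)]
plate [([176.0, 155.0, 92.0, 80.0], 0.91)]
cover_p [([179.0, 160.0, 19.0, 27.0], 0.83), ([177.0, 196.0, 18.0, 28.0], 0.75), ([245.0, 196.0, 21.0, 28.0], 0.73)]
spanner_mid [([428.0, 237.0, 50.0, 17.0], 0.74), ([326.0, 184.0, 13.0, 53.0], 0.67)]
rail_top [([363.0, 165.0, 46.0, 108.0], 0.85)]
multimeter [([326.0, 122.0, 53.0, 56.0], 0.88), ([306.0, 137.0, 10.0, 15.0], 0.17)]
calculator [([81.0, 211.0, 28.0, 48.0], 0.61), ([175.0, 156.0, 98.0, 78.0], 0.25)]
tub [([72.0, 156.0, 55.0, 49.0], 0.68), ([327.0, 120.0, 52.0, 57.0], 0.42)]
mouse [([96.0, 265.0, 31.0, 38.0], 0.84), ([327.0, 184.0, 11.0, 48.0], 0.6)]
weight [([308.0, 137.0, 11.0, 16.0], 0.49)]
screwdriver [([446.0, 238.0
[... 981 characters left out ...]
t [([217.0, 190.0, 9.0, 16.0], 0.69)]
screwdriver []
{'t': 1.2, 'joints': array([-1.38960986e+00,  4.90848544e-01,  1.55892833e+00, -6.37887430e-06,
        1.09169702e+00, -1.05584040e-01]), 'qvel': array([-0.00093064,  0.00100056,  0.00139583,  0.00032333, -0.0006849 ,
        0.00185838]), 'tau': array([-6.36563473e-04, -6.12480497e+01, -2.58429033e+01,  6.91821123e-02,
        4.45523683e-02,  1.13383436e-05]), 'eef_pos': array([ 176.81549578, -599.47070998,  214.6831546 ]), 'tcp_rot': array([3.14147515e+00, 1.81454077e-05, 2.86773443e-01]), 'ft_force': array([-0.19263398,  0.2158638 , -0.25835873]), 'moment': array([ 0.02010153, -0.04845374,  0.00119344]), 'opening': 1.0016803369539804}
```

View pics/top0.png

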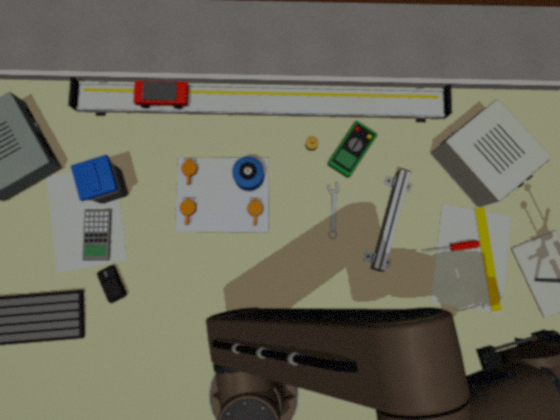

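View pics/side0.png

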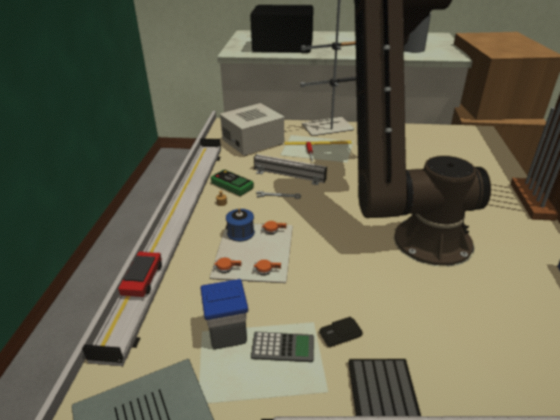

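Run:
```python
import cv2
a=cv2.imread('pics/top0.png')[110:310,60:430]; cv2.imwrite('pics/t0b.png',cv2.resize(a[:, :190],None,fx=4,fy=4,interpolation=cv2.INTER_CUBIC)[:600]); cv2.imwrite('pics/t0c.png',cv2.resize(a[:, 180:370],None,fx=4,fy=4,interpolation=cv2.INTER_CUBIC)[:680,:])
a=cv2.imread('pics/side0.png')[145:295,190:340]; cv2.imwrite('pics/s0b.png',cv2.resize(a,None,fx=4,fy=4,interpolation=cv2.INTER_CUBIC))
```

```text
(no output)
```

View zooms.

View pics/t0b.png

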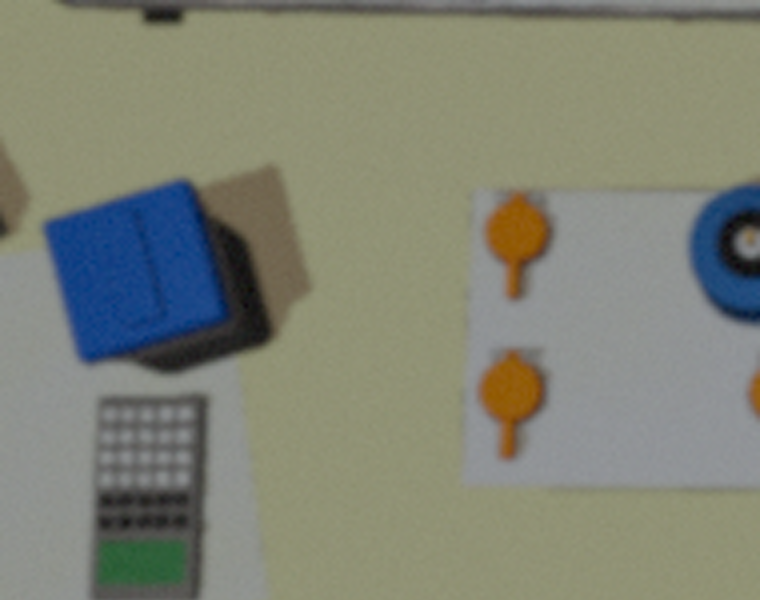

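View pics/t0c.png

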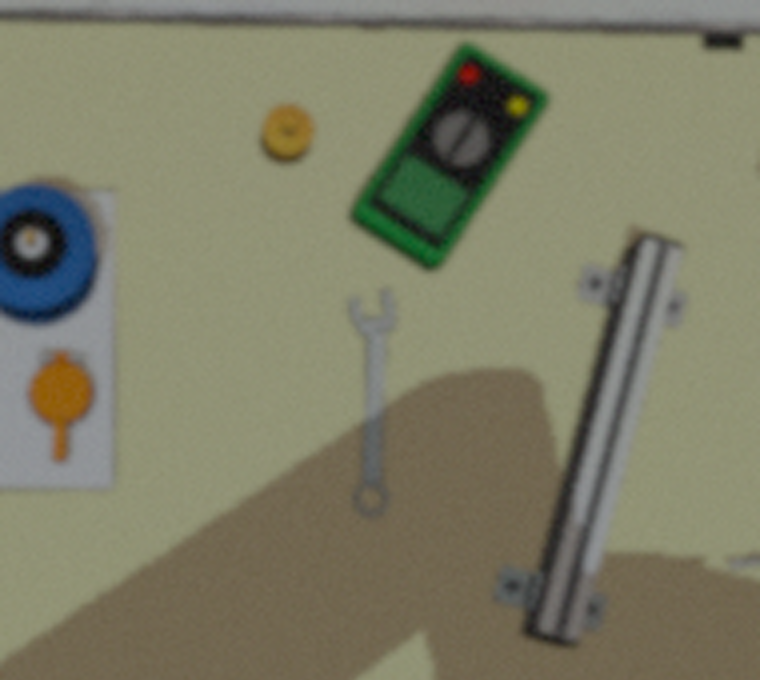

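View pics/s0b.png

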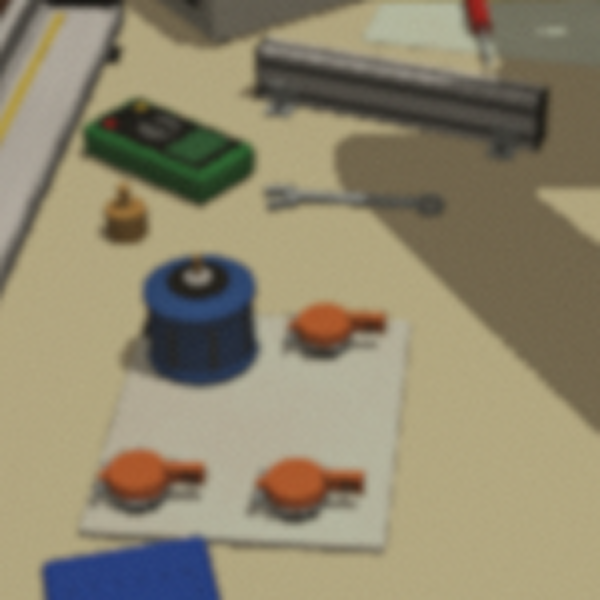

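```bash
cat >> h.py <<'E'
def b(p): return np.array(p)/4+[60,110]
def c(p): return np.array(p)/4+[240,110]
E
python3 - <<'E'
from h import *
d=shot("top"); s=shot("side"); pickle.dump((d,s),open('cal.pkl','wb'))
np.set_printoptions(suppress=True,precision=1)
P=ray(d,np.r_[b([[473,188],[463,487]]),c([[112,488],[112,190]])],10)
print("plate top",P[:,:2],P.mean(0),[np.linalg.norm(P[i]-P[i-1]) for i in range(4)])
sp=ray(d,c([[370,498],[373,300]]),5);print("spanner ends",sp, np.linalg.norm(sp[0]-sp[1]))
r=ray(d,c([[640,236],[682,245],[577,640],[535,632]]),60);print("rail",r,r.mean(0),[np.linalg.norm(r[i]-r[i-1]) for i in range(4)])
cv=ray(d,np.r_[b([[516,230],[511,390]]),c([[61,391]])],38);print("covers",cv)
# side
def sb(p): return np.array(p)/4+[190,145]
print("side spanner",ray(s,sb([[430,205],[270,195]]),5))
print("side covers",ray(s,sb([[323,323],[295,480],[136,472]]),38))
print("side plate",ray(s,sb([[408,322],[385,549],[80,533]]),10))
E
```

```text
plate top [[689.4 248.2]
 [460.  244.3]
 [464.5 -31.5]
 [693.3 -26.7]] [576.8 108.6  10. ] [np.float64(274.93606253115337), np.float64(229.46732180487498), np.float64(275.8541674155812), np.float64(228.84792325604295)]
spanner ends [[ 461.1 -225.3    5. ]
 [ 612.4 -227.5    5. ]] 151.33602900483328
rail [[ 653.3 -416.5   60. ]
 [ 647.2 -447.3   60. ]
 [ 358.2 -365.5   60. ]
 [ 363.3 -335.6   60. ]] [ 505.5 -391.2   60. ] [np.float64(301.10833968501817), np.float64(31.368416873634093), np.float64(300.318438468825), np.float64(30.28004981369686)]
covers [[650.7 208.2  38. ]
 [530.1 206.3  38. ]
 [533.1   7.2  38. ]]
side spanner [[ 462.5 -215.2    5. ]
 [ 615.5 -219.8    5. ]]
side covers [[535.   23.4  38. ]
 [532.6 219.3  38. ]
 [652.  221.2  38. ]]
side plate [[467.8 -21.9  10. ]
 [462.3 256.9  10. ]
 [688.4 260.8  10. ]]
```

Run:
```python
from h import *
np.set_printoptions(suppress=True,precision=1)
im=cv2.imread('pics/top0.png').astype(float)
g=im.mean(2)
# yellow line
xs=[];ys=[]
for x in range(85,440,3):
    if 130<x<192: continue
    col=cv2.GaussianBlur(im,(3,3),0)[82:108,x]
    w=(col[:,1]+col[:,2])/2-col[:,0]; w=w-np.median(w); w[w<0.4*w.max()]=0
    xs.append(x);ys.append((w*np.arange(82,108)).sum()/w.sum())
xs=np.array(xs);ys=np.array(ys)
p=np.polyfit(xs-276,ys,2);print("yellow",p, np.std(ys-np.polyval(p,xs-276)), np.c_[xs,ys][::10])
# side yellow line/ bookshelf: wall edge top
xs=[];ys=[]
for x in list(range(5,560,5)):
    col=cv2.GaussianBlur(g,(5,5),0)[60:84+int(x*0.03),x]; k=np.argmin(col); 
    xs.append(x);ys.append(60+k)
p=np.polyfit(np.array(xs)-276,ys,2);print("edge",p,list(zip(xs,ys))[::8])
```

```text
yellow [-0.   0.  93.1] 0.19499591644080427 [[ 85.   89.4]
 [115.   89.6]
 [205.   91.5]
 [235.   92.4]
 [265.   92.6]
 [295.   93.4]
 [325.   94.3]
 [355.   94.5]
 [385.   95.4]
 [415.   95.6]]
edge [-0.   0.  82.9] [(5, np.int64(77)), (45, np.int64(77)), (85, np.int64(78)), (125, np.int64(79)), (165, np.int64(85)), (205, np.int64(80)), (245, np.int64(81)), (285, np.int64(82)), (325, np.int64(83)), (365, np.int64(84)), (405, np.int64(84)), (445, np.int64(93)), (485, np.int64(86)), (525, np.int64(87))]
```

Run:
```python
import cv2
a=cv2.imread('pics/top0.png')[70:110,60:460]; cv2.imwrite('pics/tr.png',cv2.resize(a,None,fx=2,fy=8,interpolation=cv2.INTER_CUBIC))
```

```text
(no output)
```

View pics/tr.png

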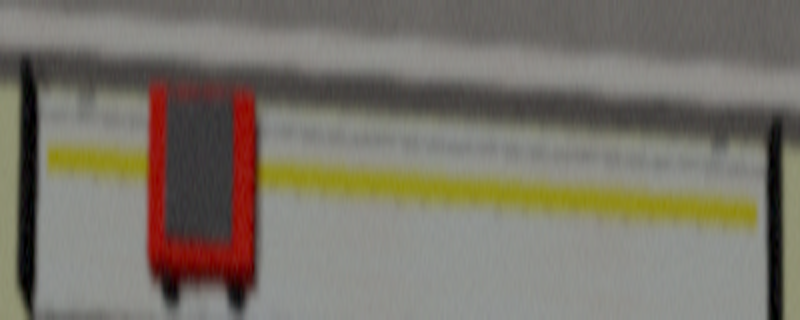

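>>> send_rows(
  plan="40 -23 0 0 95;40 -23 0 0 95;40 -23 0 0 95;40 -23 0 0 95;40 -23 0 0 95;40 -23 -0 0 95;40 -23 -0 0 95;40 -23 0 0 95",
)

```text
t: 2.1
eef_pos: [437.2, -327.6, 214.2]
tcp_rot: [3.139, -0.0, 0.278]
ft_force: [-0.0, -0.8, 0.6]
opening: 1.0
```

```bash
cat >> h.py <<'E'
from scipy.spatial.transform import Rotation as R
def go(p,yaw=None,pr=True):
    s=env.state(); M=R.from_euler('xyz',s['tcp_rot']).as_matrix()
    dl=M.T@(np.array(p)-s['eef_pos']); dy=None if yaw is None else (s['tcp_rot'][2]-yaw+np.pi)%(2*np.pi)-np.pi
    print("t",round(s['t'],2),"pos",np.round(s['eef_pos'],1),"rot",np.round(s['tcp_rot'],3),"F",np.round(s['ft_force'],2),"op",round(s['opening'],3),"j",np.round(s['joints'],2)); print("delta tool",np.round(dl,1),"roll",dy)
E
python3 -c "
from h import *
go([530,-226,120],-0.01)"
```

```text
t 2.1 pos [ 437.2 -327.6  214.2] rot [ 3.139 -0.     0.278] F [-0.03 -0.81  0.63] op 1.0 j [-0.76  0.38  1.75 -0.    1.01  0.53]
delta tool [117.1 -72.5  94. ] roll 0.2875349272391112
```

>>> send_rows(
  plan="39 -24 20 0 60;39 -24 30 0 60;39 -24 30 0 60;0 0 10 0.145 60;0 0 0 0.145 60;0 0 0 0 60",
)

```text
t: 2.7
eef_pos: [529.7, -225.6, 128.5]
tcp_rot: [3.137, -0.004, -0.014]
ft_force: [-0.1, -0.7, -0.5]
opening: 0.639
```

Run:
```python
from h import *
go([530,-226,120],-0.01)
d=shot("top","top1.png");s=shot("side","side1.png")
M=env.state(); Rm=R.from_euler('xyz',M['tcp_rot']).as_matrix(); p=M['eef_pos']
o=M['opening']*95.1/2; print(o)
for dd in (d,s): print(np.round(proj(dd,[p,p+Rm@[0,o,0],p+Rm@[0,-o,0],p+Rm@[0,0,-60]]),1).tolist())
a=cv2.imread('pics/top1.png')[130:270,300:440];a=cv2.resize(a,None,fx=4,fy=4,interpolation=cv2.INTER_CUBIC);cv2.imwrite('pics/t1b.png',a)
a=cv2.imread('pics/side1.png')[120:260,220:360];a=cv2.resize(a,None,fx=4,fy=4,interpolation=cv2.INTER_CUBIC);cv2.imwrite('pics/s1b.png',a)
```

```text
t 2.7 pos [ 529.7 -225.6  128.5] rot [ 3.137 -0.004 -0.014] F [-0.08 -0.72 -0.47] op 0.639 j [-0.52  0.52  1.78 -0.    0.84  1.07]
delta tool [0.3 0.4 8.5] roll -0.003680661224185755
29.897112215253394
[[338.8, 206.1], [349.7, 206.4], [327.9, 205.8], [342.1, 202.9]]
[[279.8, 165.2], [280.7, 161.2], [278.9, 169.2], [279.7, 150.4]]
```

View pics/t1b.png

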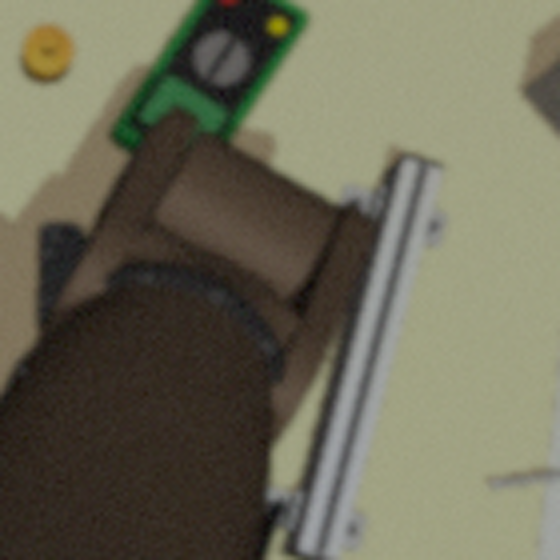

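View pics/s1b.png

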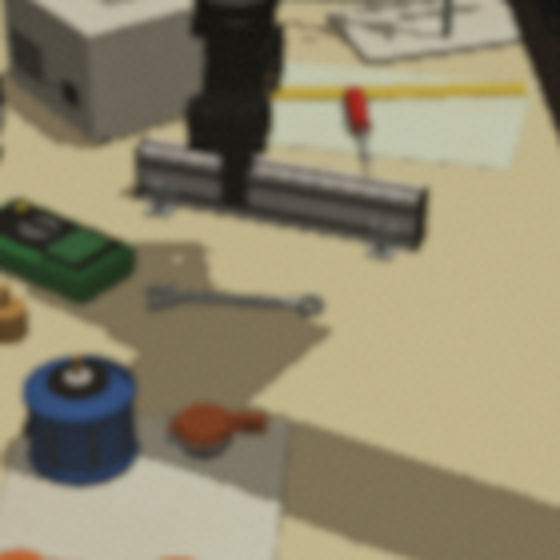

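Run:
```python
import cv2
I=cv2.imread('pics/side1.png')
a=I[148:188,245:335];cv2.imwrite('pics/s1c.png',cv2.resize(a,None,fx=8,fy=8,interpolation=cv2.INTER_CUBIC))
a=I[185:205,250:310];cv2.imwrite('pics/s1d.png',cv2.resize(a,None,fx=12,fy=12,interpolation=cv2.INTER_CUBIC))
```

```text
(no output)
```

View pics/s1c.png

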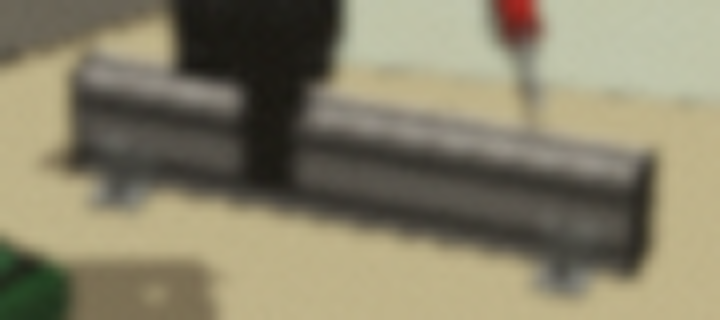

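View pics/s1d.png

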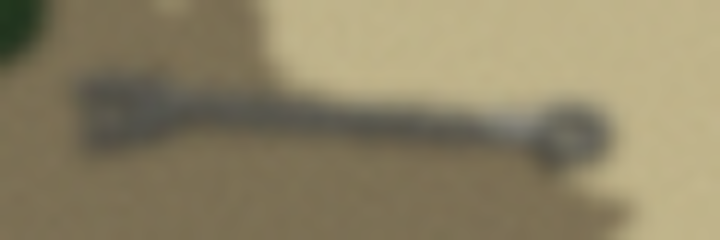

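Run:
```python
from h import *
from scipy.optimize import least_squares as ls
np.set_printoptions(suppress=True,precision=2)
d,s=pickle.load(open('cal.pkl','rb'))
def z(p,k,o): return np.array(p)/k+o-0.5+0.5/k
uv=z([[92,57],[655,152],[640,182],[75,90]],8,[245,148]); r=ray(s,uv,60); print(r,r.mean(0))
bt=z([[80,163],[630,272]],8,[245,148]); 
def mod(q):
    x,y,a=q; c,sn=np.cos(a),np.sin(a)
    L=np.array([[150,-15,60],[-150,-15,60],[-150,15,60],[150,15,60],[150,15,0],[-150,15,0]])
    return np.c_[x+c*L[:,0]-sn*L[:,1],y+sn*L[:,0]+c*L[:,1],L[:,2]]
o=ls(lambda q:(proj(s,mod(q))-np.r_[uv,bt]).ravel(),[505,-390,-.27]);print("rail side",o.x,o.fun)
ut=z(np.array([[640,236],[682,245],[577,640],[535,632]]),4,[240,110])
o=ls(lambda q:(proj(d,mod(q)[[3,0,1,2]])-ut).ravel(),[505,-390,-.27]);print("rail top",o.x,o.fun)
q=z([[320,117],[572,133],[115,115],[75,112],[610,133]],12,[250,185]);print("span",ray(s,q,7))
ut=z(np.array([[640,236],[682,245],[577,640],[535,632]]),4,[240,110])
# plate
def pl(q,z=10):
    x,y,a=q; c,sn=np.cos(a),np.sin(a)
    L=np.array([[115,140],[-115,140],[-115,-140],[115,-140]])
    return np.c_[x+c*L[:,0]-sn*L[:,1],y+sn*L[:,0]+c*L[:,1],np.full(4,z)]
ut=np.r_[z([[473,188],[463,487]],4,[60,110]),z([[112,488],[112,190]],4,[240,110])]
o=ls(lambda q:(proj(d,pl(q))-ut).ravel(),[575,110,0]);print("plate top",o.x,o.fun)
us=z([[80,533],[385,549],[408,322]],4,[190,145])
o=ls(lambda q:(proj(s,pl(q)[:3])-us).ravel(),[575,110,0]);print("plate side",o.x,o.fun)
```

```text
[[ 649.61 -431.1    60.  ]
 [ 359.11 -354.25   60.  ]
 [ 365.79 -323.87   60.  ]
 [ 653.04 -394.85   60.  ]] [ 506.89 -376.02   60.  ]
rail side [ 507.66 -383.45   -0.27] [ 0.48 -0.68  0.06 -0.54 -0.24 -0.75 -0.31 -1.59 -0.31  2.13  0.32  1.26]
rail top [ 506.55 -390.15   -0.27] [ 0.23 -0.2  -0.39  0.43 -0.08  0.42  0.24 -0.64]
span [[ 543.65 -218.94    7.  ]
 [ 463.73 -216.38    7.  ]
 [ 608.44 -214.6     7.  ]
 [ 621.33 -215.27    7.  ]
 [ 451.84 -217.39    7.  ]]
plate top [578.   109.75   0.02] [-0.72 -0.03 -0.78  0.13  0.6   0.1   0.92 -0.26]
plate side [580.24 117.43   0.02] [-0.76  0.14  0.54 -0.14  0.25 -0.2 ]
```

>>> send_rows(
  plan="5 -4.5 40 0 50;0 0 40 0 45;0 0 30 0 40;0 0 10 0 40;0 0 3 0 40;0 0 0 0 40",
)

```text
t: 3.4
eef_pos: [537.5, -226.4, 7.2]
tcp_rot: [3.131, -0.013, 0.008]
ft_force: [1.2, -0.7, 0.2]
opening: 0.42
```

Run:
```python
from h import *
go([535,-221,3],-0.01)
s=shot("side","side2.png")
M=env.state(); p=M['eef_pos']
print(np.round(proj(s,[p,p+[0,32,0],p+[0,19,0],[535,-221,5]]),1).tolist())
a=cv2.imread('pics/side2.png')[170:215,235:325];a=cv2.resize(a,None,fx=8,fy=8,interpolation=cv2.INTER_CUBIC);cv2.imwrite('pics/s2b.png',a)
```

```text
t 3.4 pos [ 537.5 -226.4    7.2] rot [ 3.131 -0.013  0.008] F [ 1.16 -0.73  0.19] op 0.42 j [-0.51  0.71  1.84 -0.    0.58  1.06]
delta tool [-2.5 -5.5  4.1] roll 0.017782759439657347
[[278.0, 193.1], [277.1, 197.7], [277.4, 195.8], [278.5, 194.5]]
```

View pics/s2b.png

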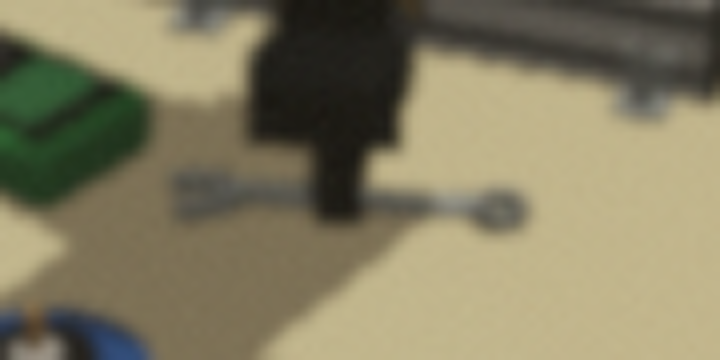

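>>> send_rows(
  plan="-1 -7.5 2 0.01 40;0 0 2 0 40;0 0 0 0 30;0 0 0 0 15;0 0 0 0 5;0 0 0 0 5;0 0 0 0 5",
)

```text
t: 4.15
eef_pos: [538.3, -219.2, 7.4]
tcp_rot: [3.128, -0.02, -0.002]
ft_force: [0.0, 0.3, -0.2]
opening: 0.136
```

Run:
```python
from h import *
go([535,-219,3],-0.01)
s=shot("side","side3.png")
t=shot("top","top3.png")
a=cv2.imread('pics/side3.png')[170:215,235:325];a=cv2.resize(a,None,fx=8,fy=8,interpolation=cv2.INTER_CUBIC)
b=cv2.imread('pics/top3.png')[170:245,300:420];b=cv2.resize(b,(720,450),interpolation=cv2.INTER_CUBIC)[:240]
cv2.imwrite('pics/s3b.png',np.vstack([a,b]))
```

```text
t 4.15 pos [ 538.3 -219.2    7.4] rot [ 3.128e+00 -2.000e-02 -2.000e-03] F [ 0.01  0.3  -0.21] op 0.136 j [-0.5   0.7   1.85 -0.    0.56  1.08]
delta tool [-3.4 -0.3  4.3] roll 0.008181985215730325
```

View pics/s3b.png

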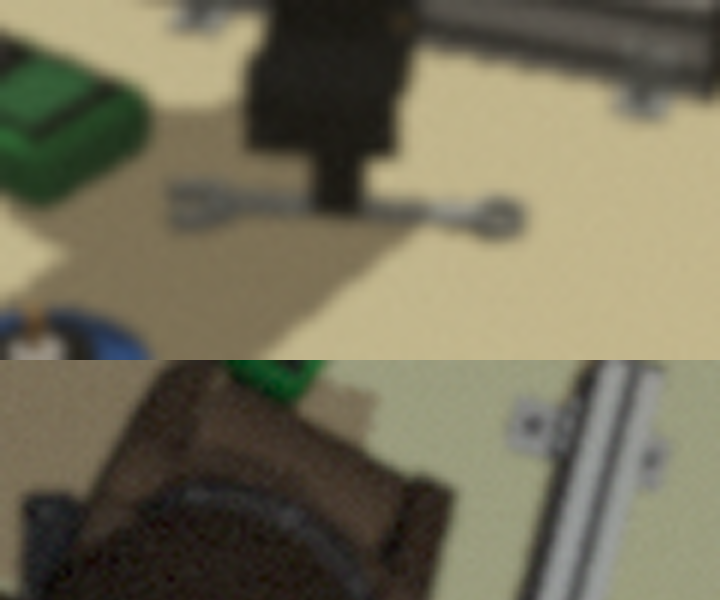

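>>> send_rows(
  plan="0 0 -40 0 5;0 0 -45 0 5;0 0 -40 0 5;-8 40 0 0 5;-8 45 0 0 5;-8 45 0 0 5;-8 40 0 0 5;0 0 0 0 5",
)

```text
t: 5.05
eef_pos: [502.0, -392.2, 138.1]
tcp_rot: [3.128, -0.017, 0.002]
ft_force: [0.1, -0.8, -0.6]
opening: 0.134
```

Run:
```python
from h import *
go([506.5,-391,80],-0.27)
```

```text
t 5.05 pos [ 502.  -392.2  138.1] rot [ 3.128e+00 -1.700e-02  2.000e-03] F [ 0.08 -0.76 -0.63] op 0.134 j [-0.77  0.58  1.62  0.    0.92  0.8 ]
delta tool [ 3.5 -1.9 58.2] roll 0.2720107352914187
```

>>> send_rows(
  plan="4 -1 20 0.12 5;0 0 20 0.12 5;0 0 15 0.04 5;0 0 0 0 5;0 0 0 0 5",
)

```text
t: 5.55
eef_pos: [506.1, -391.6, 81.0]
tcp_rot: [3.135, -0.019, -0.29]
ft_force: [0.8, 0.2, -1.3]
opening: 0.133
```

Run:
```python
from h import *
go([506.5,-391,67.5],-0.27)
s=shot("side","side4.png")
t=shot("top","top4.png")
a=cv2.imread('pics/side4.png')[145:195,245:335];a=cv2.resize(a,None,fx=8,fy=8,interpolation=cv2.INTER_CUBIC)
b=cv2.imread('pics/top4.png')[160:280,340:440];b=cv2.resize(b,None,fx=5,fy=5,interpolation=cv2.INTER_CUBIC)
cv2.imwrite('pics/s4b.png',a);cv2.imwrite('pics/t4b.png',b)
```

```text
t 5.55 pos [ 506.1 -391.6   81. ] rot [ 3.135 -0.019 -0.29 ] F [ 0.79  0.25 -1.25] op 0.133 j [-0.76  0.65  1.66  0.    0.81  1.1 ]
delta tool [-0.  -0.8 13.5] roll -0.020055968920090983
```

View pics/s4b.png

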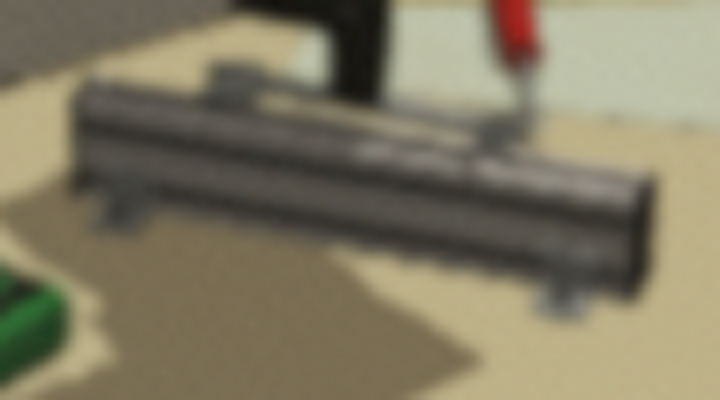

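View pics/t4b.png

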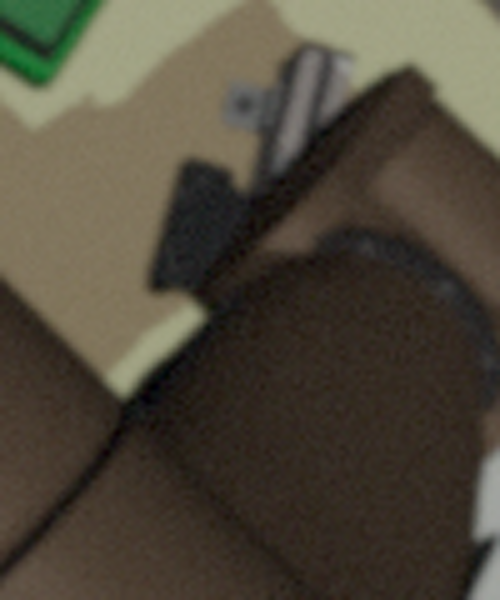

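>>> send_rows(
  plan="0 0 5 -0.02 5;0 0 4 0 5;0 0 2 0 5;0 0 0 0 5",
)

```text
t: 6.05
eef_pos: [507.1, -392.1, 71.6]
tcp_rot: [3.133, -0.022, -0.266]
ft_force: [0.6, 0.8, -1.9]
opening: 0.137
```

Run:
```python
from h import *
go([506.5,-391,67.5],-0.27)
```

```text
t 6.05 pos [ 507.1 -392.1   71.6] rot [ 3.133 -0.022 -0.266] F [ 0.58  0.84 -1.86] op 0.137 j [-0.76  0.67  1.66  0.    0.79  1.07]
delta tool [-0.9 -1.   4. ] roll 0.004062067100633726
```

>>> send_rows(
  plan="-0.5 -0.5 2 0 5;0 0 2 0 5;0 0 1.5 0 5;0 0 0 0 5",
)

```text
t: 6.45
eef_pos: [507.1, -391.7, 67.5]
tcp_rot: [3.132, -0.023, -0.266]
ft_force: [0.7, 0.9, -1.3]
opening: 0.132
```

>>> send_rows(
  plan="0 0 1 0 5;0 0 1 0 5;0 0 0 0 5",
)

```text
t: 6.75
eef_pos: [507.2, -391.9, 67.5]
tcp_rot: [3.131, -0.024, -0.266]
ft_force: [0.3, -0.1, -0.5]
opening: 0.134
```

>>> send_rows(
  plan="0 0 3 0 5;0 0 0 0 5",
)

```text
t: 6.95
eef_pos: [507.9, -392.3, 67.4]
tcp_rot: [3.13, -0.027, -0.266]
ft_force: [1.0, -0.8, -1.3]
opening: 0.137
```

>>> send_rows(
  plan="0 0 0 0 20;0 0 0 0 30;0 0 0 0 40;0 0 -10 0 40;0 0 -30 0 50;0 0 -40 0 50;0 0 -40 0 50",
)

```text
t: 7.65
eef_pos: [503.5, -388.8, 185.7]
tcp_rot: [3.135, -0.017, -0.266]
ft_force: [0.5, -0.1, -0.2]
opening: 0.525
```

Run:
```python
from h import *
go([506.5,-391,67.5],-0.27)
s=shot("side","side5.png")
a=cv2.imread('pics/side5.png')[145:195,245:335];a=cv2.resize(a,None,fx=8,fy=8,interpolation=cv2.INTER_CUBIC)
cv2.imwrite('pics/s5b.png',a)
```

```text
t 7.65 pos [ 503.5 -388.8  185.7] rot [ 3.135 -0.017 -0.266] F [ 0.49 -0.08 -0.18] op 0.525 j [-0.76  0.53  1.58  0.    1.02  1.07]
delta tool [  1.4   0.6 118.3] roll 0.003816151199869111
```

View pics/s5b.png

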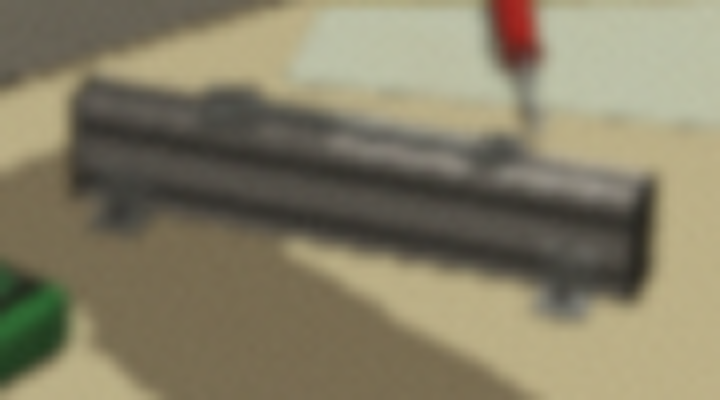

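>>> send_rows(
  plan="0 0 0 -0.14 20;0 0 0 -0.14 0;4 -45 0 0 0;4 -45 0 0 0;4 -45 0 0 0;4 -45 0 0 0;4 -45 0 0 0;4 -45 0 0 0",
)

```text
t: 8.5
eef_pos: [523.4, -117.2, 194.1]
tcp_rot: [3.116, -0.031, 0.019]
ft_force: [0.7, 0.1, 0.3]
opening: 0.004
```

Run:
```python
from h import *
go([533,7,100],0.02)
s=shot("top","top6.png")
a=cv2.imread('pics/top6.png')[150:280,340:440];a=cv2.resize(a,None,fx=5,fy=5,interpolation=cv2.INTER_CUBIC)[:600]
cv2.imwrite('pics/t6b.png',a)
```

```text
t 8.5 pos [ 523.4 -117.2  194.1] rot [ 3.116 -0.031  0.019] F [0.68 0.09 0.25] op 0.004 j [-0.34  0.38  1.82 -0.02  0.9   1.23]
delta tool [   9.1 -126.4   91.2] roll -0.0006478433679135698
```

View pics/t6b.png

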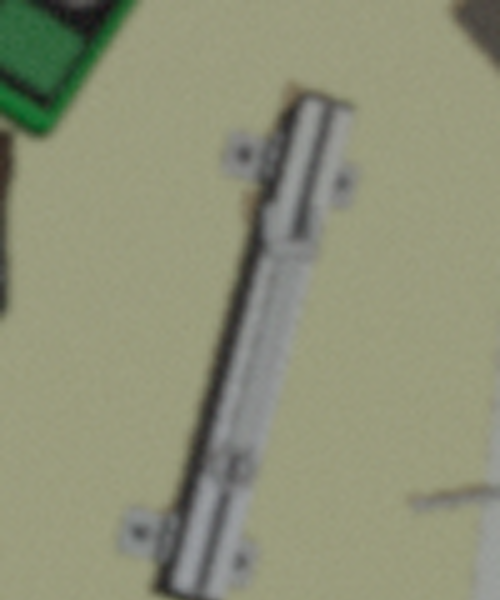

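>>> send_rows(
  plan="3 -42 20 0 0;3 -42 30 0 0;3 -42 40 0 0;0 0 20 0 0;0 0 10 0 0;0 0 0 0 0",
)

```text
t: 9.15
eef_pos: [534.6, 9.3, 78.3]
tcp_rot: [3.115, -0.038, 0.026]
ft_force: [0.2, -0.5, 1.0]
opening: 0.004
```

Run:
```python
from h import *
go([533,7,40],0.02)
s=shot("side","side7.png")
a=cv2.imread('pics/side7.png')[195:295,200:300];a=cv2.resize(a,None,fx=6,fy=6,interpolation=cv2.INTER_CUBIC)
cv2.imwrite('pics/s7b.png',a)
```

```text
t 9.15 pos [534.6   9.3  78.3] rot [ 3.115 -0.038  0.026] F [ 0.23 -0.49  1.  ] op 0.004 j [-0.1   0.54  1.94 -0.04  0.62  1.48]
delta tool [-3.1  1.3 38.3] roll 0.006399876738120813
```

View pics/s7b.png

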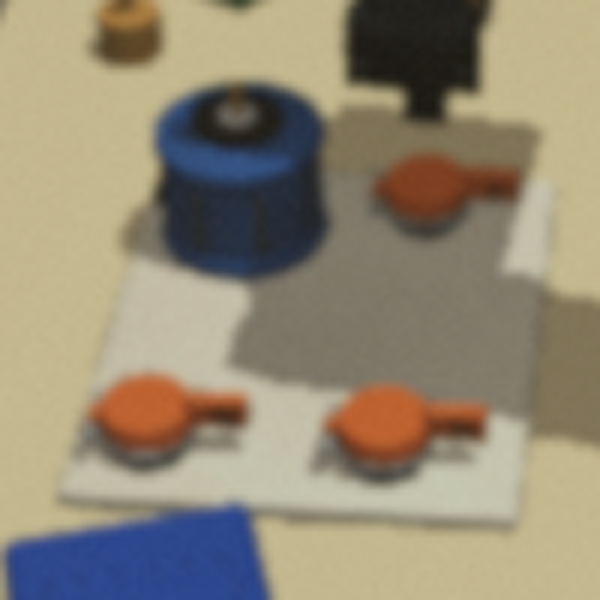

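>>> send_rows(
  plan="-2 1 15 0 0;0 0 14 0 0;0 0 4 0 0;0 0 3 0 0;0 0 0 0 0",
)

```text
t: 9.7
eef_pos: [537.6, 3.4, 47.9]
tcp_rot: [3.114, -0.048, 0.021]
ft_force: [-0.3, -0.7, 0.1]
opening: 0.006
```

>>> send_rows(
  plan="0 0 3 0 0",
)

```text
t: 9.8
eef_pos: [538.3, 3.1, 45.8]
tcp_rot: [3.114, -0.049, 0.021]
ft_force: [0.1, -0.7, 0.7]
opening: 0.003
```

>>> send_rows(
  plan="0 0 3 0 0",
)

```text
t: 9.9
eef_pos: [538.7, 2.9, 43.1]
tcp_rot: [3.114, -0.05, 0.021]
ft_force: [-0.8, -0.8, 0.4]
opening: 0.007
```

>>> send_rows(
  plan="-4 -3 3 0 0",
)

```text
t: 10.0
eef_pos: [535.2, 5.6, 40.0]
tcp_rot: [3.114, -0.051, 0.02]
ft_force: [0.3, 0.6, 0.5]
opening: 0.005
```

>>> send_rows(
  plan="-1 -1 3 0 0",
)

```text
t: 10.1
eef_pos: [534.1, 6.5, 37.3]
tcp_rot: [3.113, -0.052, 0.021]
ft_force: [-9.5, -9.1, 39.8]
opening: 0.009
```

>>> send_rows(
  plan="0 0 3 0 0",
)

```text
t: 10.2
eef_pos: [534.1, 6.2, 36.7]
tcp_rot: [3.112, -0.053, 0.021]
ft_force: [-18.2, -2.5, 68.8]
opening: 0.005
```

>>> send_rows(
  plan="0 0 3 0 0",
)

```text
t: 10.3
eef_pos: [534.1, 6.2, 36.9]
tcp_rot: [3.111, -0.055, 0.022]
ft_force: [-16.1, 0.1, 59.3]
opening: 0.006
```

>>> send_rows(
  plan="0 0 -20 0 0;0 0 -20 0 0;0 -40 0 0 0;0 -45 0 0 0;0 -45 0 0 0;0 -45 0 0 0;0 -25 0 0 0;0 0 0 0 0",
)

```text
t: 11.1
eef_pos: [526.9, 214.9, 73.6]
tcp_rot: [3.111, -0.059, 0.02]
ft_force: [-0.3, -1.3, -0.1]
opening: 0.003
```

Run:
```python
from h import *
go([530,206,40],0.02)
```

```text
t 11.1 pos [526.9 214.9  73.6] rot [ 3.111 -0.059  0.02 ] F [-0.35 -1.31 -0.14] op 0.003 j [ 0.29  0.58  1.86 -0.07  0.65  1.9 ]
delta tool [ 1.   7.9 33.9] roll -0.00048219018117690027
```

>>> send_rows(
  plan="0 4 14 0 0;0 4 14 0 0;0 0 3 0 0",
)

```text
t: 11.4
eef_pos: [528.0, 206.0, 42.0]
tcp_rot: [3.111, -0.059, 0.022]
ft_force: [-0.2, -0.8, 0.1]
opening: 0.007
```

>>> send_rows(
  plan="0 0 3 0 0",
)

```text
t: 11.5
eef_pos: [528.1, 205.4, 38.9]
tcp_rot: [3.111, -0.059, 0.022]
ft_force: [-0.6, 0.6, 1.4]
opening: 0.007
```

>>> send_rows(
  plan="0 0 3 0 0",
)

```text
t: 11.6
eef_pos: [528.0, 205.2, 37.1]
tcp_rot: [3.112, -0.059, 0.021]
ft_force: [-14.5, 4.1, 44.5]
opening: -0.0
```

>>> send_rows(
  plan="0 0 3 0 0",
)

```text
t: 11.7
eef_pos: [528.0, 205.2, 36.9]
tcp_rot: [3.112, -0.06, 0.02]
ft_force: [-16.6, 2.4, 52.0]
opening: 0.007
```

Tight as well. Now the far left one.

>>> send_rows(
  plan="0 0 -20 0 0;0 0 -10 0 0;40 0 0 0 0;40 0 0 0 0;40 0 0 0 0;0 0 0 0 0",
)

```text
t: 12.3
eef_pos: [649.8, 207.6, 79.5]
tcp_rot: [3.113, -0.064, 0.02]
ft_force: [-0.5, -0.2, -0.0]
opening: 0.003
```

Run:
```python
from h import *
go([650,208,40],0.02)
```

```text
t 12.3 pos [649.8 207.6  79.5] rot [ 3.113 -0.064  0.02 ] F [-0.49 -0.16 -0.04] op 0.003 j [ 0.23  0.7   1.57 -0.06  0.82  1.82]
delta tool [-2.3 -1.5 39.4] roll -0.00011059984554906421
```

>>> send_rows(
  plan="-1 0 16 0 0;-1 0 16 0 0;0 0 4 0 0",
)

```text
t: 12.6
eef_pos: [648.7, 205.7, 40.4]
tcp_rot: [3.113, -0.062, 0.019]
ft_force: [-0.5, 0.3, -0.0]
opening: 0.003
```

>>> send_rows(
  plan="0 0 3 0 0",
)

```text
t: 12.7
eef_pos: [648.0, 205.6, 36.5]
tcp_rot: [3.112, -0.061, 0.019]
ft_force: [1.9, 0.6, 1.6]
opening: 0.002
```

>>> send_rows(
  plan="0 0 3 0 0",
)

```text
t: 12.8
eef_pos: [647.9, 205.5, 33.4]
tcp_rot: [3.112, -0.061, 0.019]
ft_force: [-1.3, 0.3, 8.1]
opening: 0.006
```

>>> send_rows(
  plan="0 0 3 0 0",
)

```text
t: 12.9
eef_pos: [648.0, 205.5, 32.0]
tcp_rot: [3.112, -0.062, 0.02]
ft_force: [-12.2, -2.2, 35.2]
opening: 0.005
```

>>> send_rows(
  plan="0 0 3 0 0",
)

```text
t: 13.0
eef_pos: [648.1, 205.6, 32.1]
tcp_rot: [3.112, -0.063, 0.02]
ft_force: [-13.1, -3.3, 34.0]
opening: 0.006
```

>>> send_rows(
  plan="0 0 -20 0 20;0 0 -25 0 40;-20 -1 0 0 40;-20 -1 0 0 40;0 0 0 0 40",
)

```text
t: 13.5
eef_pos: [603.6, 208.5, 79.1]
tcp_rot: [3.113, -0.066, 0.02]
ft_force: [-0.2, 0.2, 0.1]
opening: 0.369
```

Run:
```python
from h import *
go([608.7,207.4,31],0.02)
t=shot("top","top8.png")
s=shot("side","side8.png")
a=cv2.imread('pics/side8.png')[195:295,200:300];a=cv2.resize(a,None,fx=6,fy=6,interpolation=cv2.INTER_CUBIC)
cv2.imwrite('pics/s8b.png',a)
d,_=pickle.load(open('cal.pkl','rb'))
print(ray(d,b([[514,285],[516,230],[515,195]]),40))
```

```text
t 13.5 pos [603.6 208.5  79.1] rot [ 3.113 -0.066  0.02 ] F [-0.23  0.25  0.11] op 0.369 j [ 0.25  0.65  1.69 -0.06  0.75  1.84]
delta tool [ 1.8 -0.2 48.4] roll 0.0003375099735491993
[[608.49971271 207.2986932   40.        ]
 [650.27856967 207.74644256  40.        ]
 [677.02696076 209.73167309  40.        ]]
```

View pics/s8b.png

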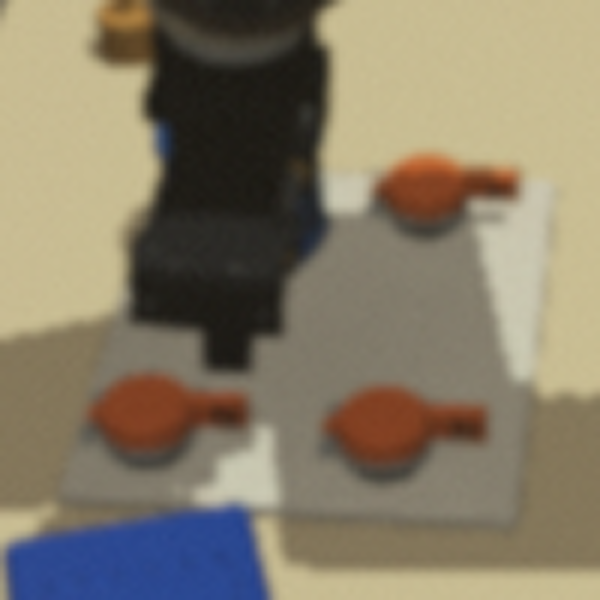

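>>> send_rows(
  plan="1 0 15 0 40;1 0 15 0 40;0 0 12 0 40;0 0 4 0 40",
)

```text
t: 14.0
eef_pos: [613.4, 206.8, 28.5]
tcp_rot: [3.113, -0.068, 0.019]
ft_force: [-0.2, -0.8, 0.5]
opening: 0.423
```

Run:
```python
from h import *
go([608.7,207.4,31],0.02)
s=shot("side","side9.png")
a=cv2.imread('pics/side9.png')[195:295,200:300];a=cv2.resize(a,None,fx=6,fy=6,interpolation=cv2.INTER_CUBIC)
cv2.imwrite('pics/s9b.png',a)
```

```text
t 14.0 pos [613.4 206.8  28.5] rot [ 3.113 -0.068  0.019] F [-0.18 -0.79  0.45] op 0.423 j [ 0.24  0.72  1.69 -0.07  0.66  1.85]
delta tool [-4.5 -0.6 -2.8] roll -0.000780842837367679
```

View pics/s9b.png

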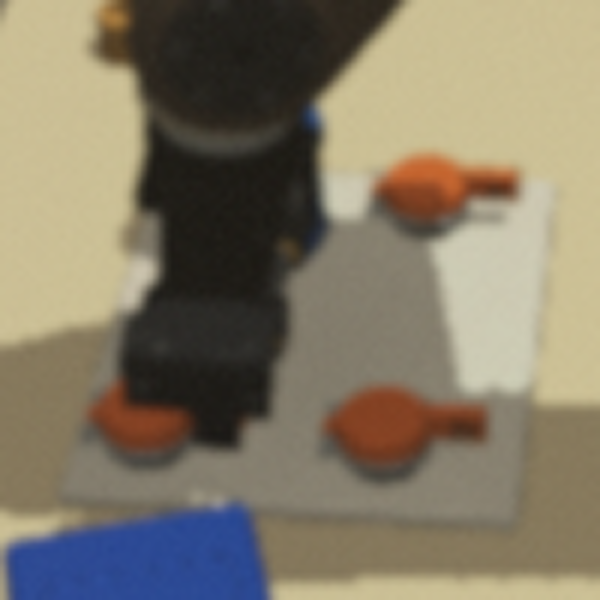

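>>> send_rows(
  plan="-5 -0.5 -2 0 40;0 0 0 0 20;0 0 0 0 0;0 0 0 0 0;0 0 0 0 0",
)

```text
t: 14.55
eef_pos: [608.0, 207.4, 30.5]
tcp_rot: [3.113, -0.069, 0.019]
ft_force: [0.0, 4.4, -1.0]
opening: 0.139
```

Run:
```python
from h import *
go([608.7,207.4,31],0.02)
```

```text
t 14.55 pos [608.  207.4  30.5] rot [ 3.113 -0.069  0.019] F [ 0.01  4.42 -1.01] op 0.139 j [ 0.24  0.72  1.71 -0.07  0.66  1.85]
delta tool [ 0.7 -0.  -0.4] roll -0.0008245867672442841
```

>>> send_rows(
  plan="0 0 0 0 0;0 0 0 0 0",
)

```text
t: 14.75
eef_pos: [607.9, 209.2, 31.0]
tcp_rot: [3.116, -0.07, 0.019]
ft_force: [0.6, 1.3, -1.7]
opening: 0.104
```

>>> send_rows(
  plan="3.1 0 -9.5 0 0;4.3 0 -8.9 0 0;5.5 0 -8.3 0 0",
)

```text
t: 15.05
eef_pos: [618.4, 209.9, 59.0]
tcp_rot: [3.115, -0.066, 0.019]
ft_force: [1.1, -0.0, -6.5]
opening: 0.104
```

Run:
```python
from h import *
go([618.9,209,58.5],0.02)
s=shot("side","side10.png")
a=cv2.imread('pics/side10.png')[195:295,200:300];a=cv2.resize(a,None,fx=6,fy=6,interpolation=cv2.INTER_CUBIC)
cv2.imwrite('pics/s10b.png',a)
```

```text
t 15.05 pos [618.4 209.9  59. ] rot [ 3.115 -0.066  0.019] F [ 1.1  -0.   -6.54] op 0.104 j [ 0.24  0.69  1.66 -0.06  0.73  1.84]
delta tool [0.4 0.9 0.6] roll -0.0012725675425135918
```

View pics/s10b.png

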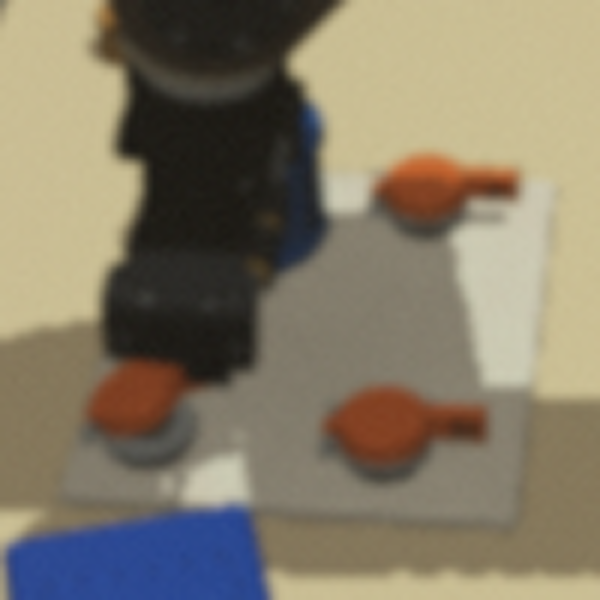

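>>> send_rows(
  plan="6.7 0.3 -7.5 0 0;7.5 0.3 -6.4 0 0;8.4 0 -5.2 0 0",
)

```text
t: 15.4
eef_pos: [641.4, 210.1, 82.6]
tcp_rot: [3.116, -0.066, 0.018]
ft_force: [-0.5, 0.3, -6.3]
opening: 0.105
```

Run:
```python
from h import *
go([640.1,209,79.1],0.02)
```

```text
t 15.4 pos [641.4 210.1  82.6] rot [ 3.116 -0.066  0.018] F [-0.49  0.29 -6.31] op 0.105 j [ 0.23  0.68  1.59 -0.05  0.81  1.82]
delta tool [-1.6  1.   3.5] roll -0.001855335236901734
```

>>> send_rows(
  plan="7.6 0.3 -0.7 0 0;9.5 0.3 -2 0 0;0 0 0 0 0",
)

```text
t: 15.7
eef_pos: [660.2, 210.2, 88.6]
tcp_rot: [3.116, -0.066, 0.018]
ft_force: [-3.0, 2.2, 0.1]
opening: 0.101
```

Run:
```python
from h import *
go([658.2,209,87.2],0.02)
s=shot("side","side11.png")
t=shot("top","top11.png")
a=cv2.imread('pics/side11.png')[195:295,200:300];a=cv2.resize(a,None,fx=6,fy=6,interpolation=cv2.INTER_CUBIC)
cv2.imwrite('pics/s11b.png',a)
```

```text
t 15.7 pos [660.2 210.2  88.6] rot [ 3.116 -0.066  0.018] F [-2.98  2.16  0.1 ] op 0.101 j [ 0.23  0.7   1.54 -0.05  0.85  1.81]
delta tool [-2.1  1.2  1.3] roll -0.0020200165399337777
```

View pics/s11b.png

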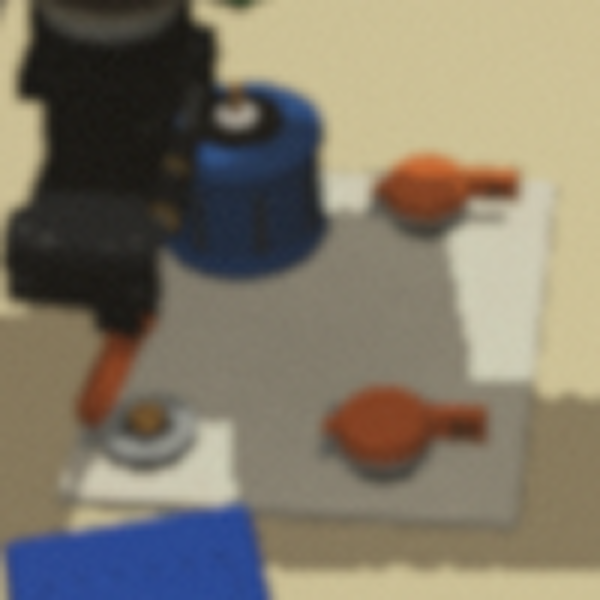

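View pics/top11.png

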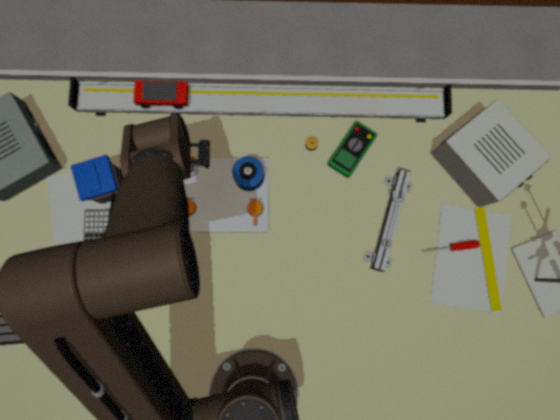

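Run:
```python
from h import *
go([660,210,88])
print(env.state()['qvel'].round(3)); print(job_done())
```

```text
t 15.8 pos [659.4 210.2  88.1] rot [ 3.116 -0.066  0.018] F [-2.38  0.78  0.26] op 0.104 j [ 0.23  0.7   1.54 -0.05  0.85  1.82]
delta tool [0.6 0.2 0.2] roll None
[ 0.002 -0.002  0.015 -0.002 -0.009  0.001]
the job is handed in; nothing more can be done
None
```

I laid the spanner on the rail, found the loose bolt, and handed the job in at 15.8 s with its cover held open. No verdict is reported.

- **Spanner:** It lies lengthways along the top of the rail near the middle and has been let go. The top view afterwards showed it centred across the rail to within a couple of millimetres.
- **Loose bolt:** It is the far left one (place_3). Its cover sank from about 37 to 32 mm and then hit a firm stop. The near right and near left covers stayed firm at 37 mm under about 50–70 N.
- **Cover:** I pinched the far left cover by its fin and swung it up to about 1.1 rad (63 degrees), by the arc geometry. The last side picture shows it well over half-way upright, with the bolt exposed. The fingers were still gripping the 10 mm fin (opening 9.9 mm) and the arm was practically still.
- **Other things:** In the last pictures the near right and near left covers look shut and nothing looks out of place. The mouse and most of the calculator were hidden behind the arm, so I could not check those two.

Two checks disagreed. The side camera read y about 8–10 mm off the top camera. The spanner grasp showed the top camera was right, so I used that one for positions. The tool also tilted by up to about 0.07 rad over the run, because pose errors build up from row to row, but this did not affect the result.

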